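# Fit the lemon cone on the citrus press and hold it pressed

### The arm

A 6-joint arm with a two-finger parallel gripper is mounted at the origin on a cart in front of the work surface, level with it; the furniture and walls round the work are solid. World frame = base frame: x ahead of the robot, y to its left, z up, the work surface at z = 0. Lengths are in m, angles in rad, forces in N, time in s.
With the tool pointing down it reaches from about 0.375 to 0.825 m from the base axis. Payload 5.5 kg.
Tool frame: the origin (TCP) lies at the very end of the fingers, on their centre line; the grasp point (between the pads) lies pinch_z behind it (pinch_z is the distance from the TCP to the grasp point, in m); z points along the fingers, y is the line along which they close (so a half turn about z gives the same grasp; the last joint's range is limited). The gripper opens to 85 mm and grips with 20 to 120 N. Pads are 22 mm wide; open, the fingers measure 114 mm over their backs; the gripper's body (76 mm by 85 mm) begins 54 mm behind the grasp point. The pads swing forward as they close: fully open they stand 13 mm farther back than shut.
Start: joints at [1.121, 0.314, -0.047, 1.21, 0, 1.571], TCP at [0.261, 0.54, 0.21] pointing down, gripper open.
Joint ranges: [-2.67, 2.67], [-0.69, 1.73], [-1.03, 1.25], [-2.08, 2.16], [-1.42, 1.45], [-3.14, 3.14]. Speed limits (rad/s): [2.39, 2.39, 3.01, 3.14, 3.14, 3.14].

### API

Orientations are given as a rotation vector (axis times angle).
In Python, from bench import * gives the robot as it stands.
- The arm moves only by the tool drive_tool, never from a script. Its argument "commands" is a list of rows, each a list of 7 numbers: the shift along the tool's x, y, z as a fraction of full scale, then the turn, a rotation vector about the tool's x, y, z as a fraction of full scale, then the opening in per cent of the stroke, from 0 (shut) to 100 (fully open). In form: [[tx, ty, tz, wx, wy, wz, claw], ...]. A call has exactly 10 rows; each row shifts and turns the commanded pose from where the row before left it, along the tool's axes as they then stand; what a row does not reach is not made up. Full scale, the value 1, is 400 mm for a shift and 4 degrees for a turn. A row lasts 1/8 s, in which the tool goes at most 62.5 mm and 10.7 degrees, less where a joint would pass 70% of its speed; a pose out of reach is approached as far as the arm can. A call with a number of a shift or a turn outside -1 to 1 is refused whole. A call with a gripper value outside its range is refused whole. The fingers move at their own pace and stop on an object; "force" is the grip in N (left out, the last holds). Time passes only in rows, so rows that do not move let the fingers close, or fill a call up. It gives the time, the measured TCP pose, the force, the opening and the grip force at its end, in the units of the state.
- state(): the state, without advancing time (a new reading comes with each control period).
- capture(name): name is "side" or "top" or "wrist"; returns (picture, depth): 384x512x3 uint8, red, green, blue; 384x512 float32, m along the optical axis (not along the pixel's ray), 0 where there is no reading.
- calibration(name): a dict with "fx", "fy", "cx", "cy" (pixels), "k1" (the pictures are not rectified: a ray, as slopes to the right and down, at radius r is drawn at 1 + k1 r^2 times it, then the intrinsics apply), "xyz" and "orientation" of the camera in the world; the wrist camera has in their place "T_tool_cam" (4x4, takes a point from camera to tool coordinates, whose origin is the TCP and whose axes are the flange's). Camera axes: x right, y up, looking along -z (the intrinsics and any distortion apply to the point x, -y, -z); pixel columns grow to the right and rows downward; lengths in m; the calibration is good to about 2 mm. A picture is of the moment at which its call begins: read the wrist's pose just before it. calibration takes no time and is no camera call.
- finish_job(): hands the job in; it is judged then, once.
The state is a dict: "t": time; "joints": joint angles; "qd": joint speeds; "joint_efforts": joint torques, N m; "eef_pos": TCP position; "tool_rot": TCP orientation; "force": force on the tool from outside, world axes, zero at the start; "torque": the same for the moment, N m; "opening": finger opening in m; "grasp_force": force on a finger pad.
Only numpy, scipy, OpenCV 4.12 (cv2) and the standard library are available. Lean on these libraries where they do the work, as an engineer would, in place of code of your own. Each camera call takes 0.05 s, during which the arm holds its last target. There are 200 camera calls.

### The job

Get the citrus press ready for lemons: stand the smaller of the two ribbed cones on the drive in the middle of the press, turning it until its socket meshes with the drive's splines and it drops fully home. Then push it down, drive and all, as far as the drive's spring travel goes, as one does to start the press, and finish while still holding it pressed down there. Leave the larger cone, the lemons and everything else where they are.

Things in the scene. Friction and masses are not known exactly. Their poses are not given: they have to be found in the camera images.
- small_cone_mid (a point): Smaller squeezing cone, white plastic, loose, about 50 g, 66 mm tall, standing upright. The point is on its axis half-way up, 33 mm above the foot; z points to the tip. Eight upright ribs, one every 45 degrees from the cone's x axis, 36 mm over opposite ribs (33 mm over pairs of neighbours), run straight from 12 to 45 mm above the foot, then close in to the tip; those along x and y are longer.
- small_cone_foot (a point): Middle of the smaller cone's open foot (axes as the cone). Skirt 54 mm across, narrowing to the ribs 11 mm up. Socket: four slots 7.5 mm wide crossing on the axis, along the cone's x and y (under the four long ribs), between blocks whose lower faces are 3 mm above the foot; roof 26 mm above the foot. It meshes at any quarter turn, with about 7 degrees play either way.
- large_cone_mid (a point): The larger cone, not wanted: same form, 88 mm tall, skirt 74 mm across, 52 mm over the ribs, loose. The point is on its axis half-way up, 44 mm above the foot. Either cone may stand in either place: one before the sink, one further right.
- drive_seat (a point): Drive in the middle of the press: the point is on its axis on top of the round collar (27 mm across), 84 mm above the worktop when up; z points up. Four round-topped splines in a cross along the point's x and y: 21 mm across opposite ones, 5 mm thick, 16 mm high. It cannot turn. A cone resting unmeshed on the splines has its foot 13 mm above this point; fully home, 3 mm below it.
- drive_tip (a point): Top of the drive's round pilot pin (8 mm thick, domed), on the axis 24 mm above the collar's top; the whole drive is slick (friction about 0.15). The pin enters the cone's socket first and centres it while the cone is turned under a light push until it drops in.
- press: Citrus press, fixed: steel base 124 mm wide, white dish 138 mm across on it, rim 78 mm above the worktop, a small pouring lip on its -x side. Origin under its middle, axes as the drive.
- drive (a joint): How far the sprung drive is pushed down, m: 0 up, 0.010 at its stop. It starts to move at about 4 N and needs about 10 N at the stop; it springs back when let go.
- lemon_a_mid (a point): Centre of the nearer lemon, 71x53x51 mm, loose; leave it. (A second lemon further back and a mug at the right are fixed.)
- timer: Round twist kitchen timer, 60 mm across, 42 mm tall; origin under its middle; leave it.
- shaker: White egg-shaped shaker, 48 mm across, 60 mm tall; origin under its middle; leave it.
Not all that is in view belongs to the job. What is shaped like the part that bears small_cone_mid but purple is not meant.

How it is judged:
On the way, in this order (a step that is already met when the one before it is completed fails the run):
1. the smaller cone is lifted clear of the worktop (height (world z) of small_cone_mid above 0.07 m and contact force between the fingers and small_cone above 0.5 N), for 0.1 s.
2. the smaller cone is meshed and home on the drive (z of small_cone_mid in the frame of drive_seat below 0.033 m and horizontal distance between small_cone_mid and drive_seat below 0.005 m and angle between small_cone_mid's own z axis and vertical below 0.12 rad), for 0.2 s.
At the end, for the whole second after the job is handed in: The smaller cone is upright (7 degrees) on the drive (axis within 5 mm), meshed and home (half-way point under 33 mm above the collar), the drive pushed down more than 8 of its 10 mm with over 5 N by fingers still on the cone (over 2 N); all still (all of step 2 and value of joint drive above 0.008 m and contact force between the fingers and small_cone above 2 N and contact force between small_cone and drive above 5 N and linear speed of small_cone below 0.02 m/s); the arm keeps its last pose, push and grip.
It fails at once if the larger cone is moved more than 40 mm (distance of large_cone_mid from where it was at the start of the episode above 0.04 m).
It fails at once if the lemon is moved more than 40 mm (distance of lemon_a_mid from where it was at the start of the episode above 0.04 m).
It fails at once if the timer or the shaker is moved more than 40 mm (distance of any of timer, shaker from where it was at the start of the episode above 0.04 m).
It also fails if it takes over 51 s, if anything falls off the work surface, if the arm or the gripper's body presses on something with over 40 N, if the wrist force passes 120 N, or if a joint passes its speed limit or range.

## Working session

There is one attempt and no reset: what is moved stays moved. The work goes in short steps, Python scripts to look and compute and a tool call to move; the robot and the scene stay as the last step left them, time stands still between calls to the robot, and variables do not carry over. Pictures are saved under pics/ and viewed, at most 10 in all, crops included, and the job is handed in when it is done.

Besides the shell and the picture viewer there is one more tool, called after "Emit:" as a command line: name --pt "numbers of a row" for each row, then --argument value for the rest. drive_tool: Moves the arm, as the interface text tells. Shift numbers are shares of 400 mm and turn numbers shares of 4 degrees, none past 1 either way. Its arguments: {"type":"object","properties":{"commands":{"type":"array","items":{"type":"array","items":{"type":"number"}}},"force":{"type":"number"}},"required":["commands"]}

```bash
mkdir -p pics; ls
cat > h.py <<'E'
from bench import *
import numpy as np, cv2
from scipy.spatial.transform import Rotation as R
def cam(name):
    c=calibration(name)
    if name=="wrist":
        s=state(); T=np.eye(4); T[:3,:3]=R.from_rotvec(s["tool_rot"]).as_matrix(); T[:3,3]=s["eef_pos"]
        return c,T@np.array(c["T_tool_cam"])
    T=np.eye(4); o=np.array(c["orientation"])
    T[:3,:3]=o if o.shape==(3,3) else R.from_rotvec(o).as_matrix(); T[:3,3]=c["xyz"]; return c,T
def cloud(name):
    c,T=cam(name); im,d=capture(name)
    K=np.array([[c["fx"],0,c["cx"]],[0,c["fy"],c["cy"]],[0,0,1]])
    v,u=np.mgrid[:384,:512].astype(np.float32)
    p=cv2.undistortPoints(np.stack([u,v],-1).reshape(-1,1,2),K,np.array([c["k1"],0,0,0,0.])).reshape(384,512,2)
    P=np.stack([p[...,0]*d,-p[...,1]*d,-d],-1)
    W=P@T[:3,:3].T+T[:3,3]; W[d==0]=np.nan
    return im,W
E
python3 - <<'E'
from h import *
s=state(); print(s)
for n in ("side","top","wrist"): print(n,calibration(n))
a,A=cloud("top"); b,B=cloud("side")
np.savez("c0.npz",a=a,A=A,b=b,B=B)
cv2.imwrite("pics/top0.png",cv2.resize(a[...,::-1],(800,600))); cv2.imwrite("pics/side0.png",cv2.resize(b[...,::-1],(800,600)))
E
```

```text
pics
{'t': 0.0, 'joints': array([ 1.12100756e+00,  3.14225519e-01, -4.80845087e-02,  1.21023731e+00,
       -9.16137099e-06,  1.57082454e+00]), 'qd': array([-0.00027552,  0.00080605,  0.00034867, -0.00095355,  0.00036229,
       -0.0009749 ]), 'joint_efforts': array([ 9.19237755e-04, -5.39584565e+01,  3.39752984e+01,  1.89404417e-02,
        3.42274552e-04, -4.48931132e-06]), 'eef_pos': array([0.2605908 , 0.5397476 , 0.20873255]), 'tool_rot': array([-7.00543707e-01, -3.06209710e+00,  2.68410219e-03]), 'force': array([-0.50420633, -0.22823558, -0.13416673]), 'torque': array([-0.03868611, -0.00580595,  0.00129062]), 'grasp_force': 0.0, 'opening': 0.08556727575167383}
side {'fx': 363.71626903733505, 'fy': 363.71626903733505, 'cx': 257.89082426642796, 'cy': 185.5531127722004, 'k1': 0.018945987889375217, 'xyz': array([0.5014529 , 0.74260463, 0.53784219]), 'orientation': array([ 0.04254799, -1.67563888, -2.6312624 ])}
top {'fx': 420.9213652800931, 'fy': 420.9213652800931, 'cx': 250.13215808029884, 'cy': 189.90865681883065, 'k1': -0.118205461968039, 'xyz': array([ 0.46192195, -0.21290158,  1.33202828]), 'orientation': array([ 0.05593749, -0.05454519, -1.56726655])}
wrist {'fx': 280.8373236354838, 'fy': 280.8373236354838, 'cx': 252.9559395704689, 'cy': 194.25323492075233, 'k1': 0.017973601897005427, 'T_tool_cam': array([[-9.38603049e-04,  9.51792725e-01,  3.06740489e-01,
         7.87502668e-02],
       [ 9.99999540e-01,  8.32490282e-04,  4.76769219e-04,
        -1.00789759e-03],
       [ 1.98426998e-04,  3.06740795e-01, -9.51793068e-01,
        -1.64525679e-01],
       [ 0.00000000e+00,  0.00000000e+00,  0.00000000e+00,
         1.00000000e+00]])}
```

View pics/top0.png

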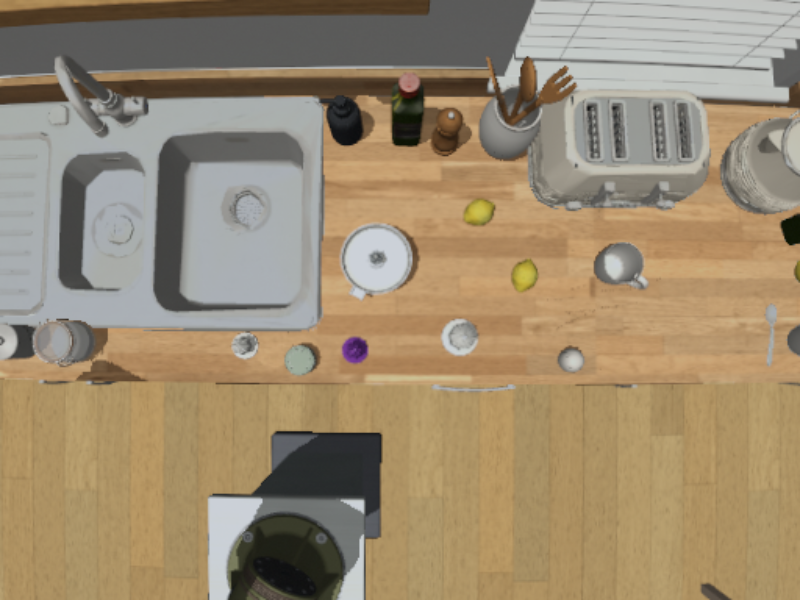

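View pics/side0.png

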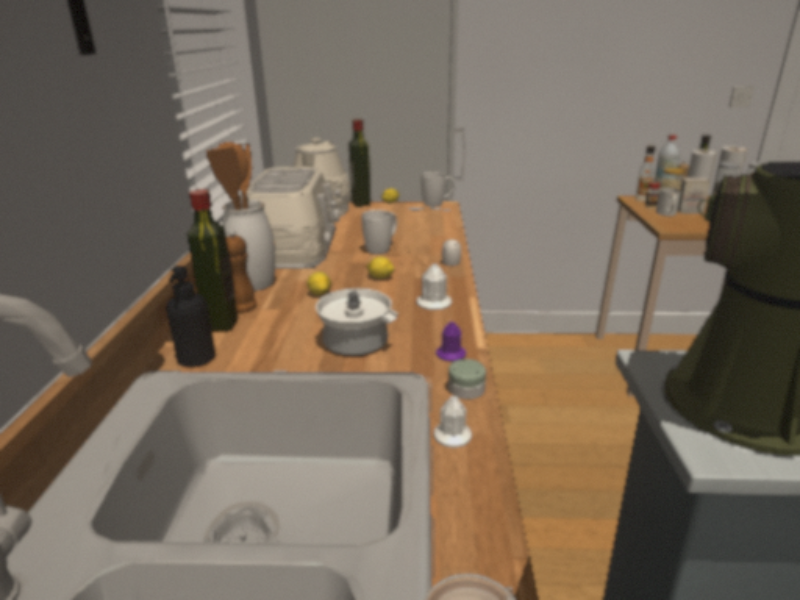

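The top view shows a small white cone at (245,345), the timer at (300,358), the purple decoy at (355,350), the larger cone at (460,337) and the press at (377,258). The side view confirms this layout.

Run:
```python
from h import *
z=np.load("c0.npz")
def at(im,W,u,v,r,zlo,zhi,name):
    u,v,r=u*.64,v*.64,r*.64
    V,U=np.mgrid[:384,:512]; m=((U-u)**2+(V-v)**2<r*r)&(W[...,2]>zlo)&(W[...,2]<zhi)
    p=W[m]; 
    if len(p)==0: print(name,'none');return
    c,rad=cv2.minEnclosingCircle(p[:,:2].astype(np.float32))
    print(name,len(p),'c',np.round(c,4),'r',round(rad,4),'med',np.round(np.median(p,0),4),'zmax',np.round(np.percentile(p[:,2],[2,98,100]),4))
for n in 'ab':
    im,W=z[n],z[n.upper()]
    pts={'a':dict(sc=(245,345,20),lc=(460,337,26),press=(377,258,45),drive=(377,258,12),timer=(300,358,22),purple=(355,350,18)),
         'b':dict(sc=(453,420,30),lc=(434,285,28),press=(355,315,48),drive=(353,303,16),timer=(467,378,25),purple=(451,340,22))}[n]
    for k,(u,v,r) in pts.items():
        lo,hi=(0.006,0.12)
        if k=='press': lo,hi=.068,.082
        if k=='drive': lo,hi=.088,.12
        at(im,W,u,v,r,lo,hi,n+' '+k)
```

```text
a sc 201 c [0.46   0.0835] r 0.0372 med [0.4589 0.0797 0.024 ] zmax [0.0062 0.0652 0.0697]
a lc 339 c [ 0.4799 -0.3525] r 0.04 med [ 0.4762 -0.3456  0.0615] zmax [0.0062 0.0854 0.0883]
a press 344 c [ 0.6191 -0.1807] r 0.0767 med [ 0.6226 -0.1752  0.0747] zmax [0.0684 0.0813 0.0819]
a drive 27 c [ 0.6259 -0.1822] r 0.0104 med [ 0.6264 -0.1843  0.0973] zmax [0.089  0.1092 0.1092]
a timer 323 c [ 0.4337 -0.0211] r 0.0413 med [ 0.4293 -0.0338  0.0403] zmax [0.0075 0.0457 0.048 ]
a purple 177 c [ 0.4517 -0.1421] r 0.0286 med [ 0.4484 -0.1417  0.0264] zmax [0.0063 0.0655 0.069 ]
b sc 502 c [0.4566 0.0475] r 0.0638 med [0.4588 0.095  0.0256] zmax [0.0062 0.0637 0.0669]
b lc 408 c [ 0.4676 -0.4392] r 0.1247 med [ 0.4803 -0.3335  0.039 ] zmax [0.0064 0.0828 0.0888]
b press 436 c [ 0.6203 -0.1793] r 0.0787 med [ 0.6216 -0.1731  0.0739] zmax [0.0683 0.08   0.082 ]
b drive 44 c [ 0.6289 -0.1814] r 0.0113 med [ 0.6292 -0.1778  0.097 ] zmax [0.0881 0.107  0.1083]
b timer 524 c [ 0.4459 -0.0192] r 0.1067 med [ 0.4338 -0.0128  0.0375] zmax [0.007  0.0524 0.0663]
b purple 303 c [ 0.4569 -0.101 ] r 0.0529 med [ 0.4531 -0.1279  0.0303] zmax [0.0067 0.0637 0.0675]
```

Emit:
drive_tool --pt "-0.094 -0.081 0 0 0 0 100" --pt "-0.094 -0.081 0 0 0 0 100" --pt "-0.094 -0.081 0 0 0 0 100" --pt "-0.094 -0.081 0 0 0 0 100" --pt "-0.094 -0.081 0 0 0 0 100" --pt "-0.094 -0.081 0 0 0 0 100" --pt "-0.094 -0.081 0 0 0 0 100" --pt "-0.094 -0.081 0 0 0 0 100" --pt "-0.094 -0.081 0 0 0 0 100" --pt "-0.094 -0.081 0 0 0 0 100" --force 60

```text
t: 1.35
eef_pos: [0.4588, 0.0835, 0.2094]
tool_rot: [-0.701, -3.062, 0.0]
force: [1.5, -0.2, -0.6]
opening: 0.0856
grasp_force: 0.0
```

Run:
```python
import bench
print([n for n in dir(bench) if not n.startswith('_')], getattr(bench,'pinch_z',None))
from h import *
s=state(); M=R.from_rotvec(s["tool_rot"]).as_matrix(); print(s['t'],s['eef_pos'],np.degrees(s['joints']),M.round(3))
im,W=cloud("wrist"); np.savez("w1.npz",a=im,A=W)
m=(W[...,2]>.006)&(W[...,2]<.09)&(np.hypot(W[...,0]-.46,W[...,1]-.085)<.045)
p=W[m]; v,u=np.where(m); print(len(p),u.min(),u.max(),v.min(),v.max())
for lo,hi in((.003,.008),(.02,.04),(.05,.07)):
    q=p[(p[:,2]>lo)&(p[:,2]<hi)]
    if len(q)>3: print(lo,len(q),cv2.minEnclosingCircle(q[:,:2].astype(np.float32)))
u0,v0=int(u.mean()),int(v.mean()); y0=max(v0-60,0);x0=max(u0-80,0)
cv2.imwrite("pics/w1.png",cv2.resize(im[y0:y0+120,x0:x0+160,::-1],(800,600),interpolation=cv2.INTER_CUBIC)); print(x0,y0)
```

```text
['PlanningError', 'calibration', 'capture', 'finish_job', 'pinch_z', 'state'] 0.0187
1.35 [0.45879162 0.08347568 0.20942129] [ 1.03081907e+01  3.59588843e+00 -2.02895029e+01  6.61281003e+01
  5.01249401e-03  3.60799866e+01] [[-0.901  0.435 -0.   ]
 [ 0.435  0.901  0.   ]
 [ 0.    -0.    -1.   ]]
1157 233 285 145 196
0.003 265 ((0.4674474596977234, 0.08608614653348923), 0.03793798387050629)
0.02 84 ((0.45554643869400024, 0.0836702510714531), 0.01755695790052414)
0.05 392 ((0.45602455735206604, 0.08334413170814514), 0.015076941810548306)
173 104
```

View pics/w1.png

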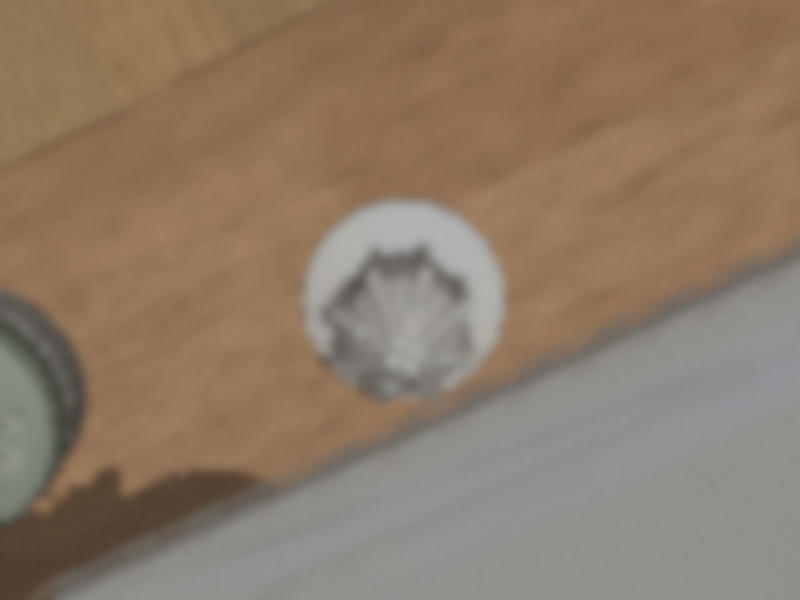

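The view shows the cone at about (403,298). Two neighbouring ribs, (377,248) and (424,245), sit symmetrically about the tool x axis. The fingers will therefore close on rib pairs as the tool stands now.

Emit:
drive_tool --pt "0.006 -0.001 0.07 0 0 0 100" --pt "0 0 0.07 0 0 0 100" --pt "0 0 0.07 0 0 0 100" --pt "0 0 0.07 0 0 0 100" --pt "0 0 0.07 0 0 0 100" --pt "0 0 0.07 0 0 0 100" --pt "0 0 0.034 0 0 0 100" --pt "0 0 0.034 0 0 0 100" --pt "0 0 0 0 0 0 60" --pt "0 0 0 0 0 0 0" --force 40

```text
t: 2.65
eef_pos: [0.4569, 0.0859, 0.015]
tool_rot: [0.7, 3.062, 0.001]
force: [-0.1, 0.1, -0.0]
opening: 0.0516
grasp_force: 0.0
```

Emit:
drive_tool --pt "0 0 0 0 0 0 0" --pt "0 0 0 0 0 0 0" --pt "0 0 0 0 0 0 0" --pt "0 0 0 0 0 0 0" --pt "0 0 0 0 0 0 0" --pt "0 0 0 0 0 0 0" --pt "0 0 0 0 0 0 0" --pt "0 0 0 0 0 0 0" --pt "0 0 0 0 0 0 0" --pt "0 0 0 0 0 0 0"

```text
t: 3.9
eef_pos: [0.4572, 0.0859, 0.0154]
tool_rot: [0.7, 3.061, 0.001]
force: [-1.2, 0.0, 6.6]
opening: 0.0317
grasp_force: 39.3
```

Emit:
drive_tool --pt "0 0 -0.067 0 0 0 0" --pt "0 0 -0.067 0 0 0 0" --pt "0 0 -0.067 0 0 0 0" --pt "-0.116 -0.06 -0.067 0 0 0 0" --pt "-0.116 -0.06 -0.067 0 0 0 0" --pt "-0.116 -0.06 0 0 0 0 0" --pt "-0.116 -0.06 0 0 0 0 0" --pt "-0.116 -0.06 0 0 0 0 0" --pt "-0.116 -0.06 0 0 0 0 0" --pt "-0.116 -0.06 0 0 0 0 0"

```text
t: 5.15
eef_pos: [0.6765, -0.2082, 0.1484]
tool_rot: [0.701, 3.062, 0.0]
force: [1.8, 0.5, -1.1]
opening: 0.0313
grasp_force: 39.8
```

Emit:
drive_tool --pt "0 0 0 0 0 0 0" --pt "0 0 0 0 0 0 0" --pt "0 0 0 0 0 0 0" --pt "0 0 0 0 0 0 0" --pt "0 0 0 0 0 0 0" --pt "0 0 0 0 0 0 0" --pt "0 0 0 0 0 0 0" --pt "0 0 0 0 0 0 0" --pt "0 0 0 0 0 0 0" --pt "0 0 0 0 0 0 0"

```text
t: 6.4
eef_pos: [0.6757, -0.2068, 0.1484]
tool_rot: [-0.701, -3.062, -0.0]
force: [-0.8, -0.4, -0.8]
opening: 0.0314
grasp_force: 39.7
```

Run:
```python
from h import *
s=state(); print(s['t'],s['eef_pos'],s['force'],s['opening'],s['grasp_force'])
im,W=cloud("wrist"); np.savez("w2.npz",a=im,A=W,e=s['eef_pos'],r=s['tool_rot'])
d=np.hypot(W[...,0]-.627,W[...,1]+.182)
for lo,hi,r in((.079,.088,.022),(.09,.101,.02),(.1015,.115,.02)):
    m=(d<r)&(W[...,2]>lo)&(W[...,2]<hi); q=W[m]; v,u=np.where(m)
    if len(q)>3: print(lo,len(q),cv2.minEnclosingCircle(q[:,:2].astype(np.float32)),q.mean(0),u.mean(),v.mean())
cv2.imwrite("pics/w2.png",cv2.resize(im[:,:,::-1],(800,600),interpolation=cv2.INTER_CUBIC))
u0,v0=int(u.mean()),int(v.mean()); y0=max(v0-30,0);x0=max(u0-40,0)
cv2.imwrite("pics/w2z.png",cv2.resize(im[y0:y0+60,x0:x0+80,::-1],(800,600),interpolation=cv2.INTER_CUBIC)); print(x0,y0)
```

```text
6.4 [ 0.67572646 -0.20678269  0.14838686] [-0.82806491 -0.4188703  -0.83317877] 0.03140268130317235 39.746043998748064
0.079 501 ((0.62569260597229, -0.18333491683006287), 0.013449718244373798) [ 0.62451202 -0.18262929  0.08429607] 253.65269461077844 132.69061876247505
0.09 245 ((0.6256053447723389, -0.1833544671535492), 0.010806710459291935) [ 0.62480521 -0.18305532  0.09893302] 253.35510204081632 135.28163265306122
0.1015 108 ((0.6250675320625305, -0.1838260293006897), 0.007186574395745993) [ 0.62524348 -0.18298009  0.10652259] 253.72222222222223 136.96296296296296
213 106
```

View pics/w2.png

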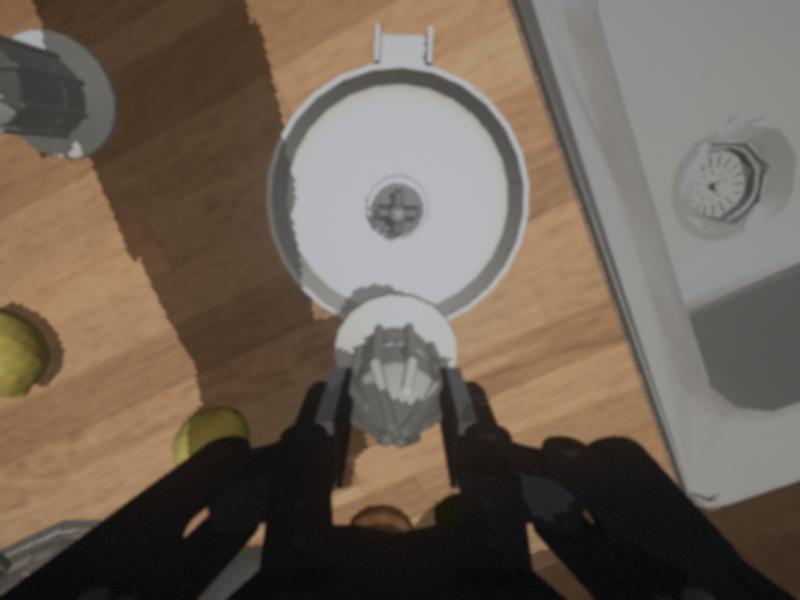

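View pics/w2z.png

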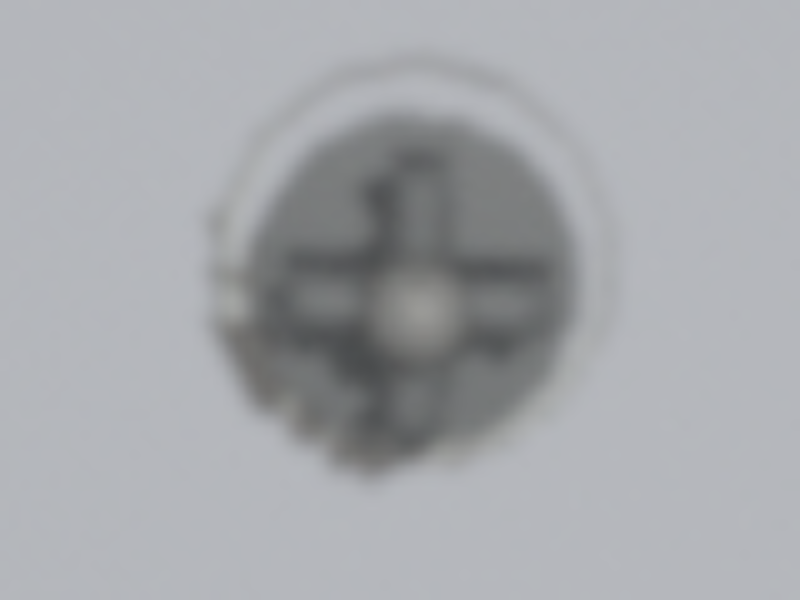

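The splines stand along the tool axes, with the drive at about (397,210) of the full view. The held cone's ribs are therefore about 22.5° off either way. I'll zoom on the cone to find the long ribs and measure its axis in the tool frame.

Run:
```python
from h import *
from scipy.optimize import least_squares
z=np.load("w2.npz"); im=z['a']; M=R.from_rotvec(z['r']).as_matrix()
P=(z['A']-z['e'])@M   # tool frame
V,U=np.mgrid[:384,:512]
def fit(q,r):
    s=least_squares(lambda c:np.hypot(*(q-c).T)-r,q.mean(0),loss='soft_l1',f_scale=.001); return s.x.round(4),len(q),round(float(np.abs(s.fun).mean()),4)
# cone skirt rim: outermost pixels of skirt near image-top half
c=P[185:235,210:298].reshape(-1,3); c=c[(c[:,2]>.0)&(c[:,2]<.022)&(np.hypot(c[:,0],c[:,1])<.035)]
print('skirt z',np.percentile(c[:,2],[2,50,98]))
ang=np.arctan2(c[:,1],c[:,0]); rim=[]
for a in np.arange(-1.2,1.2,.1):
    k=c[np.abs(ang-a)<.05]
    if len(k): rim.append(k[np.hypot(k[:,0],k[:,1]).argmax(),:2])
print('skirt',fit(np.array(rim),.027))
t=P[190:290,215:295].reshape(-1,3); t=t[(np.hypot(t[:,0],t[:,1])<.02)&(t[:,2]<-.03)&(t[:,2]>-.06)]
print('tip',len(t),t[:,2].min(),[ (h,t[t[:,2]<h][:,:2].mean(0).round(4)) for h in(-.046,-.044)])
# collar rim
D=P[100:170,210:300].reshape(-1,3); Wz=z['A'][100:170,210:300].reshape(-1,3)[:,2]
for lo,hi,r in((.082,.087,.0135),(.096,.1015,.0105),(.1025,.11,.004)):
    q=D[(Wz>lo)&(Wz<hi)]; q=q[np.hypot(q[:,0]-.055,q[:,1])<.03]
    print('drive',lo,cv2.minEnclosingCircle(q[:,:2].astype(np.float32)),q.mean(0).round(4))
cv2.imwrite("pics/w3.png",cv2.resize(im[185:290,210:300,::-1],(600,600),interpolation=cv2.INTER_CUBIC))
```

```text
skirt z [0.00155671 0.00791925 0.01273219]
skirt (array([-0.0007, -0.0015]), 24, 0.0002)
tip 3126 -0.0599794876984432 [(-0.046, array([0.0031, 0.0009])), (-0.044, array([0.0031, 0.0006]))]
drive 0.082 ((0.05523662641644478, -0.0006482885219156742), 0.013447890989482403) [ 0.0566 -0.0006  0.0641]
drive 0.096 ((0.055321358144283295, -0.0006959476741030812), 0.010806695558130741) [ 0.056  -0.0007  0.049 ]
drive 0.1025 ((0.05490429326891899, -0.0003238469362258911), 0.004035686608403921) [ 0.0557 -0.0005  0.0413]
```

View pics/w3.png

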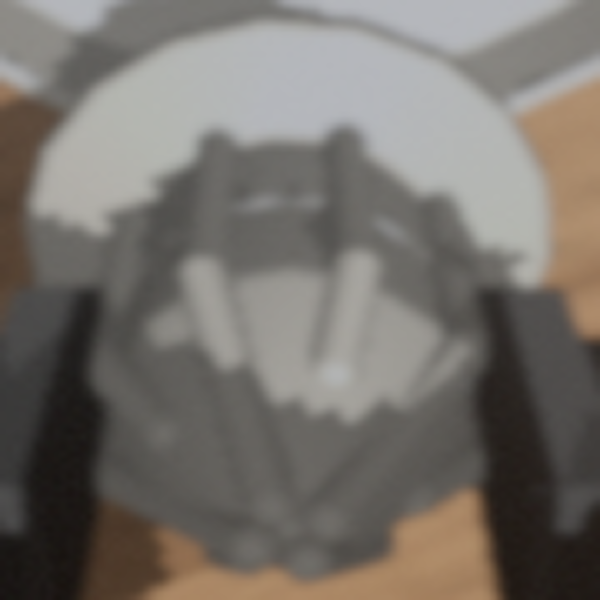

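The left upper rib runs on to the tip while the right one ends at about (330,385). So the long ribs sit at −22.5°, and the cone needs a +22.5° turn about tool z. I'll move over the drive and turn it there.

Emit:
drive_tool --pt "0.047 0.0005 0 0 0 0 0" --pt "0.047 0.0005 0 0 0 0 0" --pt "0.046 0 0 0 0 0 0" --pt "0 0 0.006 0 0 0.94 0" --pt "0 0 0.006 0 0 0.94 0" --pt "0 0 0.006 0 0 0.94 0" --pt "0 0 0.006 0 0 0.94 0" --pt "0 0 0.006 0 0 0.93 0" --pt "0 0 0.006 0 0 0.93 0" --pt "0 0 0 0 0 0 0"

```text
t: 7.7
eef_pos: [0.6253, -0.182, 0.1338]
tool_rot: [-1.283, -2.867, 0.0]
force: [0.1, -0.6, 0.0]
opening: 0.0312
grasp_force: 39.8
```

Run:
```python
from h import *
s=state(); M=R.from_rotvec(s["tool_rot"]).as_matrix(); print(s['t'],s['eef_pos'],s['force'],s['opening'],s['grasp_force'],np.degrees(s['joints']).round(1),M.round(3))
t=s['eef_pos']; d=np.array([.6257,-.1833,0])-t; print((M.T@d).round(4))
```

```text
7.7 [ 0.6252955  -0.18200226  0.13382577] [ 0.09077479 -0.56445979  0.00205128] 0.03121236133240999 39.82388611882925 [-16.2  25.6  -1.7  62.7  -0.   32. ] [[-0.666  0.746 -0.   ]
 [ 0.746  0.666  0.   ]
 [ 0.    -0.    -1.   ]]
[-0.0013 -0.0005  0.1338]
```

Emit:
drive_tool --pt "0 0 0.008 0 0 0 0" --pt "0 0 0.008 0 0 0 0" --pt "0 0 0.008 0 0 0 0" --pt "0 0 0.008 0 0 0 0" --pt "0 0 0.008 0 0 0 0" --pt "0 0 0.008 0 0 0 0" --pt "0 0 0.004 0 0 0 0" --pt "0 0 0.004 0 0 0 0" --pt "0 0 0.004 0 0 0 0" --pt "0 0 0 0 0 0 0"

```text
t: 8.95
eef_pos: [0.6255, -0.182, 0.1099]
tool_rot: [-1.284, -2.867, -0.0]
force: [-0.5, -0.1, -1.3]
opening: 0.0312
grasp_force: 39.8
```

Emit:
drive_tool --pt "0 0 0.004 0 0 0 0" --pt "0 0 0.004 0 0 0 0" --pt "0 0 0.004 0 0 0 0" --pt "0 0 0.004 0 0 0 0" --pt "0 0 0.004 0 0 0 0" --pt "0 0 0.004 0 0 0 0" --pt "0 0 0.004 0 0 0 0" --pt "0 0 0.002 0 0 0 0" --pt "0 0 0 0 0 0 0" --pt "0 0 0 0 0 0 0"

```text
t: 10.2
eef_pos: [0.6254, -0.1819, 0.0979]
tool_rot: [-1.284, -2.867, -0.0]
force: [0.9, 1.8, -0.6]
opening: 0.0317
grasp_force: 39.7
```

Emit:
drive_tool --pt "0 0 0.004 0 0 0 0" --pt "0 0 0.002 0 0 0 0" --pt "0 0 0.002 0 0 0 0" --pt "0 0 0 0 0 0 0" --pt "0 0 0 0 0 0 0" --pt "0 0 0 0 0 0 0" --pt "0 0 0.003 0 0 0 0" --pt "0 0 0 0 0 0 0" --pt "0 0 0 0 0 0 0" --pt "0 0 0 0 0 0 0" --force 60

```text
t: 11.45
eef_pos: [0.6256, -0.182, 0.0937]
tool_rot: [1.284, 2.867, 0.0]
force: [1.1, 1.8, 5.4]
opening: 0.0303
grasp_force: 59.6
```

Emit:
drive_tool --pt "0 0 0.004 0 0 0 0" --pt "0 0 0.004 0 0 0 0" --pt "0 0 0.003 0 0 0 0" --pt "0 0 0.003 0 0 0 0" --pt "0 0 0.002 0 0 0 0" --pt "0 0 0 0 0 0 0" --pt "0 0 0 0 0 0 0" --pt "0 0 0 0 0 0 0" --pt "0 0 0 0 0 0 0" --pt "0 0 0 0 0 0 0"

```text
t: 12.7
eef_pos: [0.6257, -0.1821, 0.0879]
tool_rot: [1.284, 2.866, 0.0]
force: [-0.3, 3.0, 7.6]
opening: 0.0307
grasp_force: 59.9
```

Emit:
drive_tool --pt "0 0 0.003 0 0 0 0" --pt "0 0 0.003 0 0 0 0" --pt "0 0 0.002 0 0 0 0" --pt "0 0 0.002 0 0 0 0" --pt "0 0 0 0 0 0 0" --pt "0 0 0 0 0 0 0" --pt "0 0 0 0 0 0 0" --pt "0 0 0 0 0 0 0" --pt "0 0 0 0 0 0 0" --pt "0 0 0 0 0 0 0"

```text
t: 13.95
eef_pos: [0.6267, -0.1826, 0.0865]
tool_rot: [1.283, 2.864, 0.0]
force: [-3.2, 2.8, 21.5]
opening: 0.0308
grasp_force: 61.4
```

Run:
```python
from h import *
s=state(); print(s['force'],s['eef_pos'],abs(s['qd']).max())
im,W=cloud("wrist"); M=R.from_rotvec(s['tool_rot']).as_matrix(); P=(W-s['eef_pos'])@M
m=(np.hypot(P[...,0],P[...,1])<.01)&(P[...,2]>-.07); print('tip z',np.percentile(W[m][:,2],[90,98,100]))
k=(P[...,0]>.018)&(np.hypot(P[...,0],P[...,1])<.0275)&(abs(P[...,1])<.015); print('skirt z',np.percentile(W[k][:,2],[5,50,95]))
cv2.imwrite("pics/w4.png",im[...,::-1])
```

```text
[-3.22119135  2.81012471 21.52843785] [ 0.62668895 -0.18262433  0.08645486] 0.0012735944028005488
tip z [0.13640337 0.13732511 0.13795468]
skirt z [0.05791752 0.18542602 0.20404504]
```

View pics/w4.png

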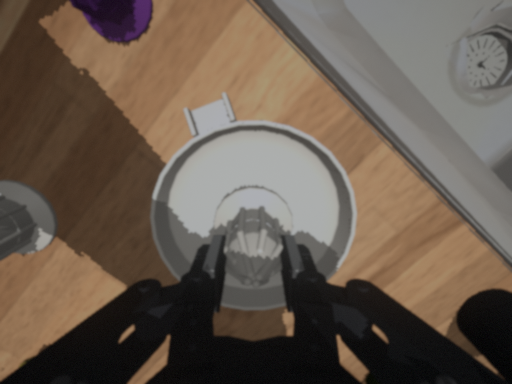

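The picture shows the cone upright in the middle of the dish at about (255,235). Its tip is at z = 0.137 m, exactly as expected for home and fully pressed, and the push is 21 N at the stop.

```bash
python3 -c "
from bench import *
print(finish_job())"
```

```text
the job is handed in; nothing more can be done
None
```

The smaller cone is meshed on the drive and held pressed down at its stop with about 21 N, and the job was handed in at about 14 s of the 51 s allowed; `finish_job()` returned no verdict.

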